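Build a strap-clamp set-up on the fixture plate

TASK

Build the hold-down for the green casting, one piece at a time from the bottom up: set the wide orange riser in the middle of the yellow heel pad, the narrow violet riser in the middle of the orange one, then lay the slotted steel strap over the stud so that it rests level on the violet riser and the casting, in line with the row of heel pad, stud and casting and with the stud near the middle of its slot, and last put the blue collar over the stud so that it lies flat on the strap. Let go of each piece and let it stand still before taking the next, and do not knock over the white oil bottle.

Things in the scene. Friction and masses are not known exactly. Their poses are not given: they have to be found in the camera images.
- heel_pad: Fixed yellow square pad, 70 x 70 x 4 mm, on the aluminium fixture plate (270 x 110 mm, 20 mm thick, on the work surface). Origin: centre of its underside, 20 mm above the work surface; z up. Its centre is 75 mm from the stud; pad, stud and casting stand in a straight row along the plate. Which end has the pad changes from start to start.
- stud: Fixed upright steel stud in the middle of the plate: 10 mm diameter, 120 mm tall, tapered to 6 mm over the last 8 mm, round foot 26 mm wide and 4 mm high. Origin: centre of its foot on the plate top, 20 mm above the work surface (tip at 140 mm); z up; x along the row of pad, stud and casting (either way round), y across the plate.
- casting: Fixed green casting, the work to be clamped, at the other end of the plate, its centre 75 mm from the stud. Flange 74 mm along the row, 88 mm across, 14 mm high; body 70 x 60 mm; bright flat top 66 x 56 mm, 74 mm above the plate (94 mm above the work surface). Origin: centre of its underside on the plate, 20 mm above the work surface; z up.
- wide_riser: Loose wide orange riser block, 56 x 56 mm, 40 mm high, flat top and bottom, about 0.34 kg. Origin: centre of its underside; z up, x and y along its sides. Any quarter turn will do.
- narrow_riser: Loose narrow violet riser block, 40 x 40 mm, 30 mm high, aluminium, about 0.13 kg. Origin: centre of its underside; z up, x and y along its sides. Any quarter turn will do. Pad 4 mm + orange 40 mm + violet 30 mm come to the casting's height of 74 mm.
- strap: Loose bright steel strap lying flat: 184 mm long (its x), 38 mm wide (y), 14 mm thick, about 0.6 kg. A through slot in its middle is 20 mm wide (y) and 50 mm long (x). Origin: centre of its underside, mid-slot; z up. It can be gripped at the middle across its width, the stud coming up between the fingers. In place: underside 94 mm above the work surface; the stud stands 32 mm above its top.
- washer: Loose blue collar (thick washer), outside diameter 44 mm, hole diameter 20 mm, 16 mm thick, about 0.06 kg, lying flat. Origin: centre of its underside; z up. In place its underside is 108 mm above the work surface.
- oil_bottle: White oil bottle with red cap, 60 mm diameter, 115 mm tall, standing loose on the table: a bystander that must not be knocked over. Origin: centre of its underside; z up.
Things that resemble listed ones, but are neither listed nor needed, are in the scene too. Several things look just like the wide_riser: the one meant starts farthest to the robot's right. There is more than one size of the washer; the job needs the smaller.

How it is judged:
By the outcome, as a careful person would: the job done as asked, in the order asked, and still so for the second after the job is handed in, with the robot touching nothing.
It also fails if it takes over 112 s, if anything falls off the work surface, if the arm or the gripper's body presses on something with over 40 N, if the wrist force passes 120 N, or if a joint passes its speed limit or range.

ROBOT

A 7-joint arm with a two-finger parallel gripper is mounted at the origin on the work surface. World frame = base frame: x ahead of the robot, y to its left, z up, the work surface at z = 0. Lengths are in m, angles in rad, forces in N, time in s.
With the tool pointing down it reaches from about 0.4 to 0.85 m from the base axis. Payload 10.4 kg.
Tool frame: the origin (TCP) lies at the very end of the fingers, on their centre line; the grasp point (between the pads) lies 19 mm behind it; z points along the fingers, y is the direction in which the jaws open and shut (so a half turn about z gives the same grasp; the last joint's range is limited). The gripper opens to 87 mm and grips with 3 to 60 N. Pads are 19 mm wide; open, the fingers measure 117 mm over their backs; the gripper's body (75 mm by 190 mm) begins 51 mm behind the grasp point.
Start: joints at [1.118, 0.332, -0.065, 1.46, 0.022, 1.35, -0.088], TCP at [0.26, -0.568, 0.223] pointing down, gripper open.
Joint ranges: [-2.6, 2.6], [-0.5, 2.12], [-1.47, 1.34], [0.16, 2.42], [-1.27, 4.41], [0.06, 2.06], [-2.6, 2.6]. Speed limits (rad/s): [2.22, 2.22, 2.79, 2.79, 3.14, 3.14, 3.14].

INTERFACE

Orientations are given as a unit quaternion [x, y, z, w].
In Python, from bench import read_state, imaging, r gives the robot as it stands. The module is installed in compiled form; this text tells all that it offers.
- The arm moves only by the tool move_arm, never from a script. Its argument "series" is a list of rows, each a list of 4 numbers: the shift along the tool's x, y, z in m, then the turn about the tool's z in rad. In form: [[x, y, z, roll], ...]. A call has 1 to 20 rows; each row is the pose to reach, as a shift and turn from the pose commanded when the call began, along the tool's axes at that moment; what a row does not reach only later rows make up. A row lasts 1/10 s, in which the tool goes at most 50 mm and 8.59 degrees, less where a joint would pass 70% of its speed; a pose out of reach is approached as far as the arm can. A call with a gripper value outside its range is refused whole. "claw" is the gripper's target within -1 to 1 (fully open at 1, half-way at 0, shut at -1), set as the call begins (left out, the last holds). The fingers move at their own pace and stop on an object; "newtons" is the grip in N (left out, the last holds). Time passes only in rows, so rows that repeat a pose let the fingers close. It gives the time, the measured TCP pose, the force and the opening at its end, in the units of the state.
- read_state(): the state, without advancing time (a new reading comes with each control period).
- imaging.camera(name): name is "scene" or "top" or "wrist"; returns (picture, depth): 420x560x3 uint8, red, green, blue; 420x560 float32, m along the optical axis (not along the pixel's ray), 0 where there is no reading.
- imaging.get_calibration(name): a dict with "camera_matrix" (3x3 intrinsics, pixels), "R" (3x3) and "t" (3): a world point X has camera coordinates R X + t. Camera axes: x right, y down, z forward; pixel columns grow to the right and rows downward; lengths in m; the calibration is good to about 2 mm. A picture is of the moment at which its call begins: read the wrist's pose just before it. get_calibration takes no time and is no camera call; for the wrist camera it gives the pose at the moment of the call.
- r.close_job(): hands the job in, once; it reports no verdict.
The state is a dict: "time": time; "joint_positions": joint angles; "joint_vel": joint speeds; "joint_torque": joint torques, N m; "ee_pos": TCP position; "eef_rot": TCP orientation; "ft_force": force on the tool from outside, world axes, zero at the start; "torque": the same for the moment, N m; "width": finger opening in m.
Only numpy, scipy, OpenCV 4.12 (cv2) and the standard library are available. Lean on these libraries where they do the work, as an engineer would, in place of code of your own. Each camera call takes 0.05 s, during which the arm holds its last target.

## Working session

There is one attempt and no reset: what is moved stays moved. The work goes in short steps, Python scripts to look and compute and a tool call to move; the robot and the scene stay as the last step left them, time stands still between calls to the robot, and variables do not carry over. Pictures are saved under pics/ and viewed, and the job is handed in when it is done.

Besides the shell and the picture viewer there is one more tool, called as name(argument=value, ...), one argument or row to a line, values as JSON. move_arm: Moves the arm, as the interface text tells. Its arguments: {"type":"object","properties":{"series":{"type":"array","items":{"type":"array","items":{"type":"number"}}},"claw":{"type":"number"},"newtons":{"type":"number"}},"required":["series"]}

```bash
mkdir -p pics; cat > h.py <<'E'
import numpy as np, cv2
from bench import read_state, imaging, r
def snap(n,tag):
    K=imaging.get_calibration(n); p,d=imaging.camera(n)
    cv2.imwrite(f'pics/{tag}.png',p[:,:,::-1]); np.savez(f'pics/{tag}.npz',p=p,d=d,K=K['camera_matrix'],R=K['R'],t=K['t'])
    return p,d,K
def load(tag): return np.load(f'pics/{tag}.npz')
def px(tag,u,v,depth=None):
    z=load(tag); d=z['d'][int(v),int(u)] if depth is None else depth
    c=np.linalg.inv(z['K'])@[u,v,1]*d
    return z['R'].T@(c-z['t'])
def onz(tag,u,v,h):
    z=load(tag); o=-z['R'].T@z['t']; D=z['R'].T@np.linalg.inv(z['K'])@[u,v,1]
    return o+D*(h-o[2])/D[2]
def cloud(tag):
    z=load(tag); H,W=z['d'].shape; u,v=np.meshgrid(np.arange(W),np.arange(H))
    c=np.stack([u,v,np.ones_like(u)],-1)@np.linalg.inv(z['K']).T*z['d'][...,None]
    return (c-z['t'])@z['R'], z['p'], z['d']
E
python3 - <<'E'
from h import *
for n in ['scene','top','wrist']:
    p,d,K=snap(n,n+'0'); print(n,(-K['R'].T@K['t']).round(3),(K['R'][2]).round(2),K['camera_matrix'][0,0],(d>0).mean())
s=read_state(); print({k:np.round(v,3) for k,v in s.items()})
E
```

```text
scene [ 1.073 -0.507  0.545] [-0.63  0.54 -0.55] 397.08466813958967 0.994281462585034
top [0.423 0.012 0.876] [ 0.08 -0.02 -1.  ] 402.4333243222596 0.9959608843537415
wrist [ 0.328 -0.538  0.384] [-0.24 -0.11 -0.96] 356.73065501571597 0.9960246598639456
{'time': np.float64(0.15), 'joint_positions': array([ 1.118,  0.333, -0.065,  1.461,  0.022,  1.35 , -0.089]), 'joint_vel': array([ 0.   , -0.002, -0.   , -0.005,  0.   ,  0.   ,  0.   ]), 'joint_torque': array([ 0.0000e+00, -6.2363e+01,  2.4000e-02, -3.9014e+01, -6.1000e-02,
        3.7000e-02,  0.0000e+00]), 'ee_pos': array([ 0.26 , -0.568,  0.222]), 'eef_rot': array([ 0.977,  0.213, -0.   , -0.001]), 'ft_force': array([-1.031,  1.027, -0.031]), 'torque': array([-0.008, -0.052,  0.028]), 'width': np.float64(0.088)}
```

View pics/scene0.png

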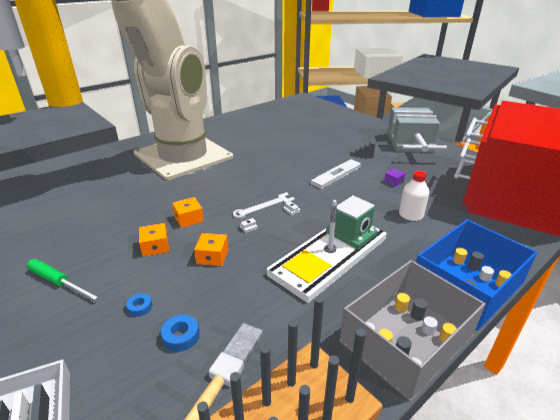

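View pics/top0.png

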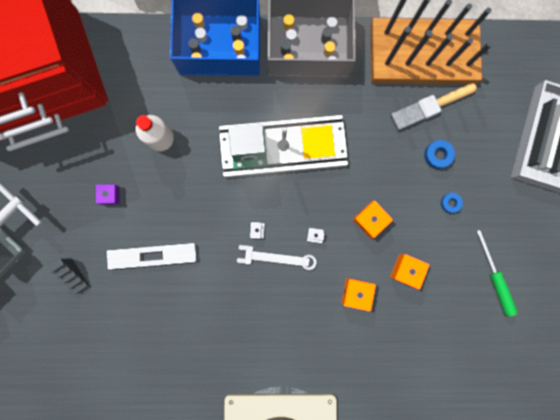

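View pics/wrist0.png

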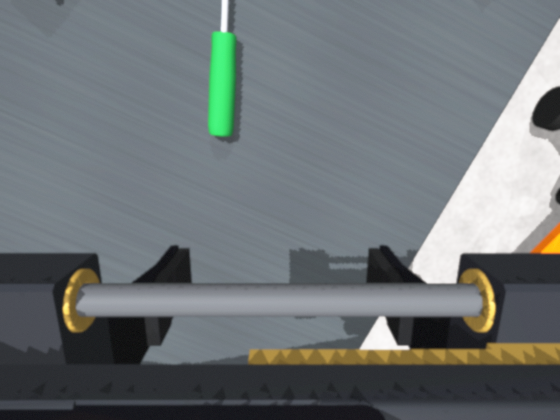

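The top view has the robot's right on the image's right. There are three orange blocks, at (374,219), (411,271) and (360,295). The one at (411,271) is farthest right, so it should be the wide_riser. There are two blue collars, and the one at (452,203) is smaller than the one at (440,154). Heel pad is at (318,142), stud (284,145), casting (247,140), strap (151,256), violet (106,194) and bottle (155,133).

```bash
python3 - <<'E'
from h import *
img=cv2.imread('pics/top0.png')
a=cv2.resize(img[110:325,330:480],None,fx=2.7,fy=2.7,interpolation=cv2.INTER_CUBIC)
b=cv2.resize(img[105:185,210:360],None,fx=2.6,fy=2.6,interpolation=cv2.INTER_CUBIC)
c=cv2.resize(img[170:280,90:210],None,fx=3,fy=3,interpolation=cv2.INTER_CUBIC)
W=np.zeros((580,800,3),np.uint8); W[:a.shape[0],:a.shape[1]]=a; W[:b.shape[0],410:410+b.shape[1]]=b; W[225:225+c.shape[0],410:410+c.shape[1]]=c
cv2.imwrite('pics/crop0.png',W)
for tag in ['top0','scene0']:
    X,p,d=cloud(tag)
    hsv=cv2.cvtColor(p,cv2.COLOR_RGB2HSV)
    for name,lo,hi,zr in [('orange',(8,150,120),(20,255,255),(.03,.05)),('blue',(100,120,80),(116,255,255),(.008,.03)),('violet',(128,100,60),(150,255,255),(.022,.04)),('yellow',(25,180,180),(33,255,255),(.018,.03))]:
        m=cv2.inRange(hsv,lo,hi)>0
        m&=(d>0)&(X[...,2]>zr[0])&(X[...,2]<zr[1])&(X[...,0]<.8)
        n,l,st,ce=cv2.connectedComponentsWithStats(m.astype(np.uint8),connectivity=4)
        for i in range(1,n):
            if st[i,4]<60: continue
            P=X[l==i]
            zt=np.median(P[:,2]); P=P[abs(P[:,2]-zt)<.004]
            R=cv2.minAreaRect((P[:,:2]*1000).astype(np.float32))
            print(tag,name,ce[i].round(0),'n',st[i,4],'z',zt.round(4),'mean',P[:,:2].mean(0).round(4),'rect',np.round(R[0],1),np.round(R[1],1),round(R[2],1))
E
```

```text
top0 orange [453.  77.] n 66 z 0.0313 mean [ 0.7939 -0.3762] rect [ 793.8 -374.3] [46.7 12.1] 84.9
top0 orange [370. 223.] n 147 z 0.0398 mean [ 0.4724 -0.1879] rect [ 480.1 -193. ] [56.4 55.3] 43.8
top0 orange [408. 272.] n 191 z 0.0398 mean [ 0.3679 -0.2676] rect [ 371.2 -271.3] [57.7 55.9] 67.0
top0 orange [357. 295.] n 173 z 0.04 mean [ 0.3226 -0.1596] rect [ 323.2 -161.5] [56.5 56. ] 78.2
top0 blue [439. 154.] n 580 z 0.0225 mean [ 0.6245 -0.3458] rect [ 624.8 -346.1] [60.3 60.4] 34.6
top0 blue [451. 203.] n 286 z 0.016 mean [ 0.5182 -0.3709] rect [ 518.5 -371.4] [42.2 42.4] 28.7
top0 violet [106. 194.] n 357 z 0.0298 mean [0.5311 0.3691] rect [531.5 369.3] [40.4 39.2] 2.5
top0 yellow [318. 141.] n 849 z 0.0243 mean [ 0.6495 -0.0796] rect [648.6 -79. ] [65.3 64.8] 5.8
scene0 orange [186. 211.] n 109 z 0.0349 mean [ 0.3457 -0.175 ] rect [ 340.  -178.3] [71.8 35.8] 36.9
scene0 orange [152. 240.] n 118 z 0.035 mean [ 0.3968 -0.2856] rect [ 386.6 -278.3] [55.4 35.7] 64.4
scene0 orange [211. 249.] n 134 z 0.0351 mean [ 0.5019 -0.2066] rect [ 502.8 -196.8] [76.9 38.9] 88.6
scene0 blue [138. 303.] n 337 z 0.0136 mean [ 0.5239 -0.3749] rect [ 522.9 -374.4] [42.5 42.7] 77.6
scene0 blue [179. 331.] n 919 z 0.02 mean [ 0.6309 -0.3501] rect [ 629.2 -348.9] [60.3 60.6] 19.0
scene0 violet [395. 174.] n 117 z 0.027 mean [0.5363 0.3645] rect [534.4 367.2] [41.3 46.2] 1.9
scene0 yellow [307. 266.] n 773 z 0.0218 mean [ 0.6536 -0.0815] rect [651.2 -80. ] [70.8 70.4] 6.5
```

View pics/crop0.png

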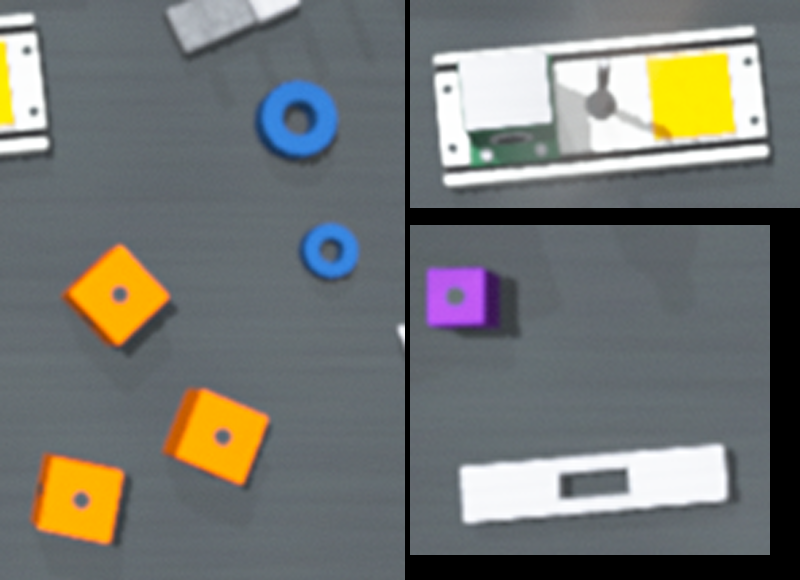

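```bash
python3 - <<'E'
from h import *
X,p,d=cloud('top0')
def reg(name,box,zr):
    m=np.zeros(d.shape,bool); u0,u1,v0,v1=box; m[v0:v1,u0:u1]=1
    m&=(d>0)&(X[...,2]>zr[0])&(X[...,2]<zr[1])
    P=X[m]; R=cv2.minAreaRect((P[:,:2]*1000).astype(np.float32))
    print(name,m.sum(),'z',np.median(P[:,2]).round(4),'mean',P.mean(0)[:2].round(4),np.round(R[0],1),np.round(R[1],1),round(R[2],1))
reg('cast',(220,290,110,180),(.088,.1))
reg('plate',(210,360,105,185),(.012,.03))
reg('stud',(270,300,120,165),(.1,.15))
reg('strap',(100,205,235,275),(.009,.02))
reg('bottle',(130,180,110,155),(.05,.13))
reg('cap',(130,180,110,155),(.1,.13))
E
```

```text
cast 1014 z 0.0941 mean [0.6318 0.0704] [634.8  48.8] [ 58.7 114.4] 6.0
plate 4638 z 0.0211 mean [ 0.6395 -0.0276] [640.6  -3.6] [110.9 270.4] 5.6
stud 46 z 0.1316 mean [ 0.638  -0.0034] [639.1  -3.2] [7.9 8.8] 16.6
strap 1370 z 0.0142 mean [0.4014 0.2745] [401.4 274.8] [ 38.  184.5] 5.1
bottle 784 z 0.0835 mean [0.652  0.2596] [656.1 264.1] [52.7 58.2] 48.2
cap 202 z 0.1147 mean [0.6572 0.2656] [658.1 266.8] [27.9 26.1] 45.4
```

```bash
cat >> h.py <<'E'
from scipy.spatial.transform import Rotation as Ro
def st(pr=True):
    s=read_state(); M=Ro.from_quat(s['eef_rot']).as_matrix(); yaw=np.degrees(np.arctan2(M[1,1],M[0,1]))
    if pr: print('t',round(float(s['time']),2),'tcp',np.round(s['ee_pos'],4),'jawhead',round(yaw,2),'tilt',np.round(M[:2,2],4),'q',np.round(s['joint_positions'],2),'F',np.round(s['ft_force'],1),'w',round(float(s['width']),4))
    return s,M,yaw
def goal(pos,head):
    s,M,yaw=st()
    d=M.T@(np.array(pos)-s['ee_pos']); dy=(head-yaw+90)%180-90
    print('row',np.round(d,4),'roll',round(float(-np.radians(dy)),4),'dist',round(float(np.linalg.norm(d)),3))
def seg(tag,zr,box=None,hsvr=None,pr=''):
    X,p,d=cloud(tag); m=(d>0)&(X[...,2]>zr[0])&(X[...,2]<zr[1])
    if hsvr is not None: m&=cv2.inRange(cv2.cvtColor(p,cv2.COLOR_RGB2HSV),*hsvr)>0
    if box is not None: m&=(X[...,0]>box[0])&(X[...,0]<box[1])&(X[...,1]>box[2])&(X[...,1]<box[3])
    P=X[m]; R=cv2.minAreaRect((P[:,:2]*1000).astype(np.float32))
    v,u=np.nonzero(m)
    print(pr,tag,'n',m.sum(),'px',(u.mean().round(),v.mean().round()),'z',np.median(P[:,2]).round(4),'mean',P[:,:2].mean(0).round(4),'rect',np.round(R[0],1),np.round(R[1],1),round(R[2],1)); return P
E
python3 - <<'E'
from h import *
goal([.371,-.271,.22],-23)
X,p,d=cloud('top0')
m=(X[...,2]>.024)&(X[...,2]<.05); m&=(X[...,0]>.57)&(X[...,0]<.71)&(X[...,1]>-.15)&(X[...,1]<.03)
v,u=np.nonzero(m); print(m.sum(), np.percentile(X[m][:,2],[50,90,99]))
c=X[...,:2]-[.6406,-.0036]; e=np.array([-.1,.995]); n=np.array([.995,.1])
a=c@n
for lo in range(-60,60,8):
    k=(a*1000>=lo)&(a*1000<lo+8)&(abs(c@e+.02)<.012)&(X[...,2]>.005); 
    if k.sum(): print(lo,np.median(X[k][:,2]).round(4))
E
```

```text
t 0.15 tcp [ 0.2603 -0.5679  0.2219] jawhead -65.37 tilt [-0.0005  0.001 ] q [ 1.12  0.33 -0.06  1.46  0.02  1.35 -0.09] F [-1.  1. -0.] w 0.0876
row [ 0.2243 -0.2238  0.0022] roll -0.7396 dist 0.317
676 [0.02509198 0.02681664 0.03868191]
-60 0.0188
-52 0.0206
-44 0.021
-36 0.0205
-28 0.0204
-20 0.0206
-12 0.0207
-4 0.0211
4 0.0205
12 0.0202
20 0.0205
28 0.0205
36 0.0209
44 0.0208
52 0.0191
```

move_arm(
  series=[
    [0.224, -0.224, 0.002, -0.74],
    [0.224, -0.224, 0.002, -0.74],
    [0.224, -0.224, 0.002, -0.74],
    [0.224, -0.224, 0.002, -0.74],
    [0.224, -0.224, 0.002, -0.74],
    [0.224, -0.224, 0.002, -0.74],
    [0.224, -0.224, 0.002, -0.74],
    [0.224, -0.224, 0.002, -0.74],
    [0.224, -0.224, 0.002, -0.74],
    [0.224, -0.224, 0.002, -0.74],
    [0.224, -0.224, 0.002, -0.74],
  ],
  claw=1,
)

```text
time: 1.25
ee_pos: [0.3702, -0.2723, 0.2204]
eef_rot: [0.834, 0.551, -0.0, -0.0]
ft_force: [0.3, -1.0, 0.4]
width: 0.0869
```

```bash
python3 - <<'E'
from h import *
snap('wrist','w1'); s,M,y=st()
seg('w1',(.034,.046),(.30,.44,-.34,-.2),pr='riser')
goal([.371,-.271,.012],-23)
E
```

```text
t 1.3 tcp [ 0.3703 -0.2721  0.2204] jawhead -23.08 tilt [-0.0002  0.0003] q [ 0.9  -0.01 -0.36  1.86 -0.01  1.29  0.14] F [ 0.2  1.  -0.4] w 0.087
riser w1 n 3174 px (np.float64(281.0), np.float64(186.0)) z 0.0397 mean [ 0.3741 -0.271 ] rect [ 373.8 -271.9] [55.8 56.1] 67.4
t 1.3 tcp [ 0.3703 -0.2721  0.2204] jawhead -23.08 tilt [-0.0002  0.0003] q [ 0.9  -0.01 -0.36  1.86 -0.01  1.29  0.14] F [ 0.2  1.  -0.4] w 0.087
row [0.0013 0.0003 0.2084] roll -0.0014 dist 0.208
```

View pics/w1.png

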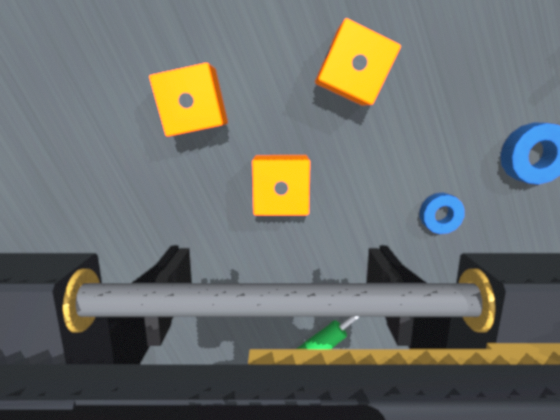

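The wrist view shows the chosen riser at (281,187), square to the jaws. Its top is at z 0.0397, which matches the 40 mm given. I'm descending now.

move_arm(
  series=[
    [0.002, 0.001, 0.05, 0],
    [0.002, 0.001, 0.1, 0],
    [0.002, 0.001, 0.14, 0],
    [0.002, 0.001, 0.17, 0],
    [0.002, 0.001, 0.19, 0],
    [0.002, 0.001, 0.208, 0],
    [0.002, 0.001, 0.208, 0],
    [0.002, 0.001, 0.208, 0],
  ],
)

```text
time: 2.1
ee_pos: [0.3724, -0.2701, 0.0128]
eef_rot: [0.834, 0.552, 0.0, -0.0]
ft_force: [1.5, -0.8, 1.2]
width: 0.0873
```

move_arm(
  series=[
    [0, 0, 0, 0],
    [0, 0, 0, 0],
    [0, 0, 0, 0],
    [0, 0, 0, 0],
    [0, 0, 0, 0],
    [0, 0, 0, 0],
    [0, 0, 0, 0],
    [0, 0, 0, 0],
  ],
  claw=-1,
  newtons=30,
)

```text
time: 2.9
ee_pos: [0.3726, -0.2699, 0.0128]
eef_rot: [0.834, 0.552, 0.0, 0.0]
ft_force: [-0.4, -0.3, 4.6]
width: 0.0554
```

```bash
python3 - <<'E'
from h import *
st(); snap('wrist','w2'); snap('top','t2')
E
```

```text
t 2.9 tcp [ 0.3726 -0.2699  0.0128] jawhead -22.98 tilt [ 0.0004 -0.0003] q [ 0.86  0.24 -0.36  2.08  0.11  0.84  0.03] F [-0.4 -0.3  4.6] w 0.0554
```

View pics/w2.png

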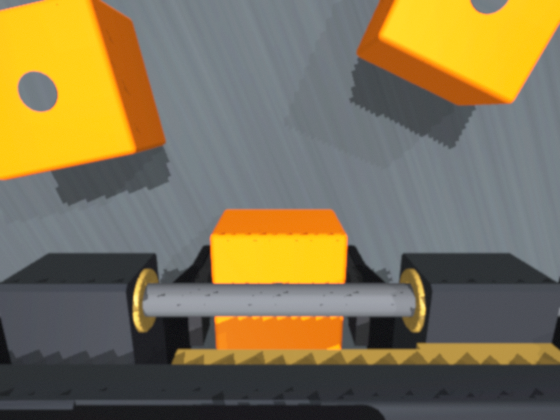

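```bash
python3 - <<'E'
from h import *
goal([.6486,-.079,.2],5.8)
E
```

```text
t 3.0 tcp [ 0.3727 -0.2699  0.0128] jawhead -22.98 tilt [ 0.0004 -0.0004] q [ 0.86  0.24 -0.36  2.08  0.11  0.84  0.03] F [-0.5  0.2  5.3] w 0.0559
row [ 0.2834  0.1796 -0.1872] roll -0.5022 dist 0.384
```

move_arm(
  series=[
    [0, 0, -0.03, 0],
    [0, 0, -0.07, 0],
    [0, 0, -0.12, 0],
    [0, 0, -0.16, -0.1],
    [0.03, 0.02, -0.187, -0.25],
    [0.283, 0.18, -0.187, -0.502],
    [0.283, 0.18, -0.187, -0.502],
    [0.283, 0.18, -0.187, -0.502],
    [0.283, 0.18, -0.187, -0.502],
    [0.283, 0.18, -0.187, -0.502],
    [0.283, 0.18, -0.187, -0.502],
    [0.283, 0.18, -0.187, -0.502],
    [0.283, 0.18, -0.187, -0.502],
    [0.283, 0.18, -0.187, -0.502],
  ],
)

```text
time: 4.4
ee_pos: [0.6479, -0.0805, 0.1988]
eef_rot: [0.671, 0.742, -0.001, -0.0]
ft_force: [-0.6, -1.1, -3.1]
width: 0.0557
```

```bash
python3 - <<'E'
from h import *
st(); snap('wrist','w3'); snap('top','t3'); st()
E
```

```text
t 4.4 tcp [ 0.6479 -0.0805  0.1988] jawhead 5.73 tilt [-0.0016 -0.0006] q [ 0.45  0.46 -0.55  1.39  0.24  1.36 -0.01] F [-0.6 -1.1 -3.1] w 0.0557
t 4.5 tcp [ 0.6479 -0.081   0.1996] jawhead 5.68 tilt [-0.0003 -0.001 ] q [ 0.45  0.46 -0.55  1.39  0.24  1.36 -0.01] F [-0.3  0.3 -4.1] w 0.0556
```

View pics/w3.png

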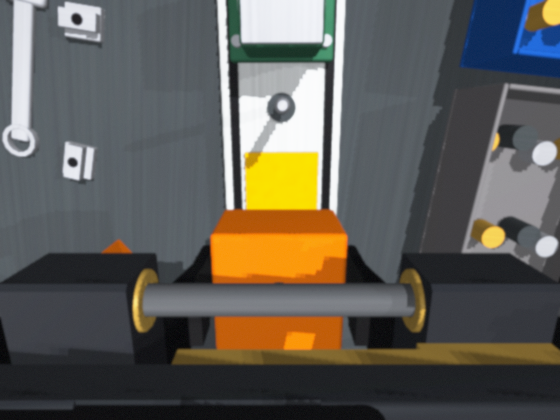

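View pics/t3.png

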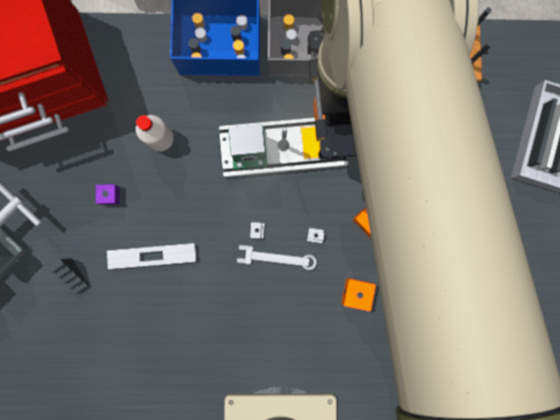

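```bash
python3 - <<'E'
from h import *
Y=((25,180,120),(33,255,255))
P=seg('w3',(.018,.03),(.58,.72,-.15,-.02),Y,'pad part')
e=np.array([-.1011,.9949]); n=np.array([.9949,.1011])
print('pad e max',np.percentile(P[:,:2]@e,[99,99.8]),'n range',np.percentile(P[:,:2]@n,[.5,50,99.5]))
P=seg('w3',(.1,.145),(.61,.67,-.03,.03),None,'stud'); print('stud en',P[:,:2].mean(0)@e,P[:,:2].mean(0)@n)
P=seg('w3',(.12,.145),(.61,.67,-.03,.03),None,'studtip')
P=seg('w3',(.09,.098),(.55,.72,.02,.14),None,'cast');print(np.percentile(P[:,:2]@e,[1,99]),np.percentile(P[:,:2]@n,[1,99]),P[:,2].mean())
P=seg('w3',(.015,.022),(.55,.72,-.04,.035),None,'plate');print(np.percentile(P[:,:2]@n,[.5,99.5]),P[:,2].mean())
# held riser: points z<.235
P=seg('w3',(.18,.24),(.58,.72,-.09,-.04),((5,120,60),(22,255,255)),'held')
print(np.percentile(P[:,:2]@e,[50]),np.percentile(P[:,:2]@n,[.5,99.5]),P[:,2].min(),P[:,2].max())
s,M,y=st(False); print('tcp en',s['ee_pos'][:2]@e,s['ee_pos'][:2]@n)
for q,l in [((.6486,-.079),'pad'),((.6406,-.0036),'plate/stud'),((.6391,-.0032),'stud')]: print('top',l,np.array(q)@e,np.array(q)@n)
E
```

```text
pad part w3 n 3751 px (np.float64(282.0), np.float64(181.0)) z 0.0238 mean [ 0.6516 -0.0721] rect [650.2 -72. ] [67.7 54.1] 6.0
pad e max [-0.11056268 -0.11044988] n range [0.6064945  0.64148801 0.67295175]
stud w3 n 236 px (np.float64(282.0), np.float64(105.0)) z 0.137 mean [ 0.6433 -0.004 ] rect [643.4  -4. ] [9.9 9.5] 5.6
stud en -0.06903889784736798 0.6395994890223052
studtip w3 n 236 px (np.float64(282.0), np.float64(105.0)) z 0.137 mean [ 0.6433 -0.004 ] rect [643.4  -4. ] [9.9 9.5] 5.6
cast w3 n 3638 px (np.float64(281.0), np.float64(21.0)) z 0.0937 mean [0.6377 0.0505] rect [637.7  50.1] [58.  27.9] 5.3
[-0.02718287 -0.00118397] [0.61199483 0.66713432] 0.09362559623337163
plate w3 n 9281 px (np.float64(281.0), np.float64(104.0)) z 0.0199 mean [ 0.6434 -0.002 ] rect [643.2  -2.5] [116.4  75. ] 0.1
[0.58527755 0.69379963] 0.01984533288742635
held w3 n 9676 px (np.float64(278.0), np.float64(247.0)) z 0.2251 mean [ 0.6471 -0.0622] rect [648.8 -66.4] [37.8 64.6] 78.5
[-0.12568437] [0.609596   0.66545756] 0.18626957844151115 0.22733373236074414
tcp en -0.14607069042787024 0.6364109012586234
top pad -0.14417055999999998 0.63730524
top plate/stud -0.06834629999999998 0.6369689799999999
top stud -0.06779668999999999 0.63551707
```

```bash
python3 - <<'E'
from h import *
X,p,d=cloud('w3'); e=np.array([-.1011,.9949])
Q=X[213:250,225:335].reshape(-1,3)
for a in range(180,230,6):
    k=(Q[:,2]*1000>a)&(Q[:,2]*1000<a+6)
    if k.sum(): print(a,k.sum(),np.percentile(Q[k][:,:2]@e,[10,50,90]).round(4))
E
```

```text
192 226 [-0.1203 -0.12   -0.1198]
198 405 [-0.1202 -0.1199 -0.1197]
204 419 [-0.1202 -0.1199 -0.1197]
210 463 [-0.1202 -0.1199 -0.1197]
216 521 [-0.1202 -0.12   -0.1197]
222 2022 [-0.1259 -0.1227 -0.1201]
```

```bash
python3 - <<'E'
from h import *
goal([.6491,-.0771,.039],5.8)
E
```

```text
t 4.5 tcp [ 0.6479 -0.081   0.1996] jawhead 5.68 tilt [-0.0003 -0.001 ] q [ 0.45  0.46 -0.55  1.39  0.24  1.36 -0.01] F [-0.3  0.3 -4.1] w 0.0556
row [0.0039 0.0016 0.1606] roll -0.0022 dist 0.161
```

move_arm(
  series=[
    [0.004, 0.002, 0.02, -0.002],
    [0.004, 0.002, 0.06, -0.002],
    [0.004, 0.002, 0.1, -0.002],
    [0.004, 0.002, 0.13, -0.002],
    [0.004, 0.002, 0.15, -0.002],
    [0.004, 0.002, 0.16, -0.002],
    [0.004, 0.002, 0.16, -0.002],
    [0.004, 0.002, 0.16, -0.002],
    [0.004, 0.002, 0.16, -0.002],
  ],
)

```text
time: 5.4
ee_pos: [0.6511, -0.0755, 0.0412]
eef_rot: [0.67, 0.742, 0.001, 0.001]
ft_force: [0.2, -0.2, -3.8]
width: 0.056
```

```bash
python3 - <<'E'
from h import *
goal([.6491,-.0771,.0365],5.8)
E
```

```text
t 5.4 tcp [ 0.6511 -0.0755  0.0412] jawhead 5.89 tilt [ 0.0023 -0.0005] q [ 0.43  0.6  -0.52  1.54  0.32  1.08 -0.07] F [ 0.2 -0.2 -3.8] w 0.056
row [-0.0014 -0.0021  0.0047] roll 0.0015 dist 0.005
```

move_arm(
  series=[
    [0, 0, 0, 0],
    [0, 0, 0, 0],
    [0, 0, 0, 0],
  ],
)

```text
time: 5.7
ee_pos: [0.6504, -0.0753, 0.0399]
eef_rot: [0.67, 0.743, 0.0, 0.0]
ft_force: [-0.2, -0.3, -3.1]
width: 0.0558
```

```bash
python3 - <<'E'
from h import *
goal([.6491,-.0771,.0365],5.8)
E
```

```text
t 5.7 tcp [ 0.6504 -0.0753  0.0399] jawhead 5.9 tilt [ 0.0004 -0.0002] q [ 0.43  0.6  -0.52  1.54  0.32  1.08 -0.07] F [-0.2 -0.3 -3.1] w 0.0558
row [-0.0017 -0.0014  0.0034] roll 0.0018 dist 0.004
```

move_arm(
  series=[
    [-0.002, -0.001, 0.001, 0],
    [-0.002, -0.001, 0.002, 0],
    [-0.002, -0.001, 0.003, 0],
    [-0.002, -0.001, 0.003, 0],
    [-0.002, -0.001, 0.003, 0],
  ],
)

```text
time: 6.2
ee_pos: [0.6493, -0.0777, 0.0369]
eef_rot: [0.67, 0.742, -0.0, 0.0]
ft_force: [-4.3, -2.5, 3.5]
width: 0.0555
```

```bash
python3 - <<'E'
from h import *
goal([.6491,-.0771,.0365],5.8)
E
```

```text
t 6.2 tcp [ 0.6493 -0.0777  0.0369] jawhead 5.88 tilt [-0.0001 -0.0005] q [ 0.43  0.61 -0.52  1.54  0.33  1.08 -0.06] F [-4.3 -2.5  3.5] w 0.0555
row [ 0.0007 -0.0002  0.0004] roll 0.0015 dist 0.001
```

move_arm(
  series=[
    [0, 0, 0, 0],
    [0, 0, 0, 0],
    [0, 0, 0, 0],
    [0, 0, -0.03, 0],
    [0, 0, -0.08, 0],
    [0, 0, -0.13, 0],
    [0, 0, -0.18, 0],
    [0, 0, -0.2, 0],
    [0, 0, -0.2, 0],
    [0, 0, -0.2, 0],
    [0, 0, -0.2, 0],
  ],
  claw=1,
)

```text
time: 7.3
ee_pos: [0.6488, -0.0774, 0.2349]
eef_rot: [0.67, 0.743, -0.001, -0.001]
ft_force: [0.7, -0.1, -0.5]
width: 0.0868
```

```bash
python3 - <<'E'
from h import *
snap('wrist','w4'); 
e=np.array([-.1011,.9949]); n=np.array([.9949,.1011])
P=seg('w4',(.059,.069),(.58,.72,-.15,-.02),((5,120,60),(22,255,255)),'riser'); P=P[:,:2]; print(np.percentile(P@e,[1,99]).mean(),np.percentile(P@n,[1,99]).mean())
P=seg('w4',(.12,.145),(.61,.67,-.03,.03),None,'stud')
print('stud',P[:,:2].mean(0)@e,P[:,:2].mean(0)@n)
P=seg('w4',(.018,.03),(.58,.72,-.15,-.02),((25,180,120),(33,255,255)),'pad'); P=P[:,:2]; print(np.percentile(P@e,[.3,99.7]),np.percentile(P@n,[.3,99.7]),)
goal([.531,.369,.22],2.5)
E
```

```text
riser w4 n 3172 px (np.float64(279.0), np.float64(192.0)) z 0.0637 mean [ 0.6503 -0.0786] rect [650.5 -79.5] [56.1 55.3] 5.9
-0.14474121997621292 0.6390029340848535
stud w4 n 178 px (np.float64(280.0), np.float64(110.0)) z 0.1372 mean [ 0.6432 -0.0039] rect [643.2  -3.8] [10.1  9.7] 5.9
stud -0.0688928988089273 0.6395592951209846
pad w4 n 499 px (np.float64(292.0), np.float64(162.0)) z 0.0237 mean [ 0.6618 -0.0547] rect [665.  -60.2] [46.9 92.4] 51.9
[-0.17501307 -0.11020901] [0.60711081 0.67330943]
t 7.35 tcp [ 0.6488 -0.0774  0.2348] jawhead 5.91 tilt [-0.0025  0.0003] q [ 0.45  0.45 -0.56  1.33  0.23  1.43  0.  ] F [ 0.4 -0.7  0.6] w 0.0867
row [ 0.4561 -0.0712  0.0152] roll 0.0595 dist 0.462
```

View pics/w4.png

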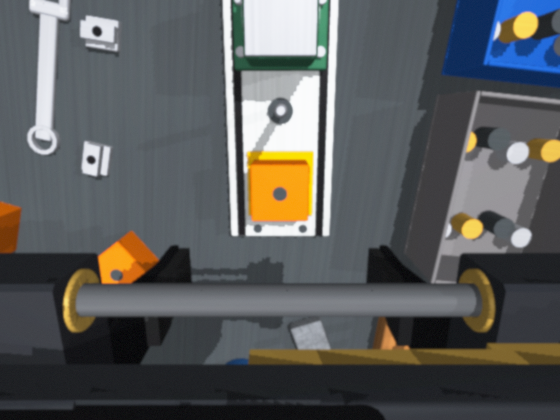

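The orange riser is on the pad, with its wrist-view centre at (279,192). It is within about 1 mm of the pad centre, its yaw is 5.9° and its top is at z 0.0637. Violet is next.

move_arm(
  series=[
    [0.456, -0.071, 0.01, 0.06],
    [0.456, -0.071, 0.01, 0.06],
    [0.456, -0.071, 0.01, 0.06],
    [0.456, -0.071, 0.01, 0.06],
    [0.456, -0.071, 0.01, 0.06],
    [0.456, -0.071, 0.01, 0.06],
    [0.456, -0.071, 0.01, 0.06],
    [0.456, -0.071, 0.01, 0.06],
    [0.456, -0.071, 0.01, 0.06],
    [0.456, -0.071, 0.01, 0.06],
    [0.456, -0.071, 0.015, 0.06],
    [0.456, -0.071, 0.015, 0.06],
    [0.456, -0.071, 0.015, 0.06],
    [0.456, -0.071, 0.015, 0.06],
  ],
)

```text
time: 8.75
ee_pos: [0.533, 0.3671, 0.2215]
eef_rot: [0.693, 0.721, -0.0, 0.0]
ft_force: [-0.1, 0.7, 1.1]
width: 0.0866
```

```bash
python3 - <<'E'
from h import *
snap('wrist','w5'); st()
seg('w5',(.024,.036),(.47,.6,.3,.44),((125,80,40),(155,255,255)),pr='violet')
E
```

```text
t 8.8 tcp [0.5329 0.3674 0.2216] jawhead 2.33 tilt [ 0.0005 -0.0005] q [-0.17  0.47 -0.71  1.37  0.31  1.41 -0.83] F [ 0.6 -0.4  0.4] w 0.0869
violet w5 n 1434 px (np.float64(278.0), np.float64(182.0)) z 0.0296 mean [0.5333 0.371 ] rect [533.1 369.9] [39.4 40.4] 2.8
```

View pics/w5.png

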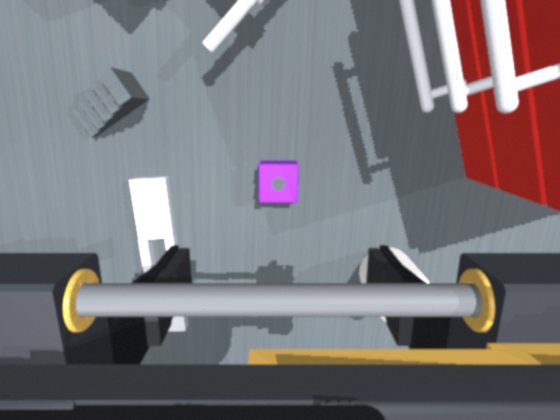

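```bash
python3 - <<'E'
from h import *
for tag in ['top0','w5','scene0']:
    X,p,d=cloud(tag); m=(d>0)&(X[...,2]>.05)&(X[...,2]<.2)&(X[...,0]>.42)&(X[...,0]<.64)&(X[...,1]>.31)&(X[...,1]<.48)
    P=X[m]; print(tag,m.sum(), P.min(0) if len(P) else '',P.max(0) if len(P) else '')
goal([.5325,.3696,.011],2.6)
E
```

```text
top0 0  
w5 0  
scene0 0  
t 8.8 tcp [0.5329 0.3674 0.2216] jawhead 2.33 tilt [ 0.0005 -0.0005] q [-0.17  0.47 -0.71  1.37  0.31  1.41 -0.83] F [ 0.6 -0.4  0.4] w 0.0869
row [ 0.0023 -0.0004  0.2106] roll -0.0047 dist 0.211
```

move_arm(
  series=[
    [0.002, 0, 0.05, -0.005],
    [0.002, 0, 0.1, -0.005],
    [0.002, 0, 0.14, -0.005],
    [0.002, 0, 0.17, -0.005],
    [0.002, 0, 0.19, -0.005],
    [0.002, 0, 0.21, -0.005],
    [0.002, 0, 0.21, -0.005],
    [0.002, 0, 0.21, -0.005],
    [0.002, 0, 0.21, -0.005],
  ],
)

```text
time: 9.7
ee_pos: [0.5327, 0.3713, 0.0131]
eef_rot: [0.69, 0.724, 0.001, 0.0]
ft_force: [0.4, -0.4, -0.4]
width: 0.087
```

move_arm(
  series=[
    [0, 0, 0, 0],
    [0, 0, 0, 0],
    [0, 0, 0, 0],
    [0, 0, 0, 0],
    [0, 0, 0, 0],
    [0, 0, 0, 0],
    [0, 0, 0, 0],
    [0, 0, 0, 0],
  ],
  claw=-1,
)

```text
time: 10.5
ee_pos: [0.5319, 0.3709, 0.0115]
eef_rot: [0.69, 0.724, 0.0, 0.0]
ft_force: [0.6, -0.6, 0.5]
width: 0.0398
```

```bash
python3 - <<'E'
from h import *
goal([.6491,-.0771,.2],5.8)
E
```

```text
t 10.5 tcp [0.5319 0.3709 0.0115] jawhead 2.75 tilt [ 0.0001 -0.0001] q [-0.21  0.66 -0.64  1.57  0.44  1.06 -0.92] F [ 0.6 -0.6  0.5] w 0.0398
row [-0.4531  0.0956 -0.1884] roll -0.0532 dist 0.5
```

move_arm(
  series=[
    [0, 0, -0.03, 0],
    [0, 0, -0.08, 0],
    [0, 0, -0.13, 0],
    [0, 0, -0.17, 0],
    [-0.03, 0.006, -0.19, -0.02],
    [-0.453, 0.096, -0.19, -0.053],
    [-0.453, 0.096, -0.19, -0.053],
    [-0.453, 0.096, -0.19, -0.053],
    [-0.453, 0.096, -0.19, -0.053],
    [-0.453, 0.096, -0.19, -0.053],
    [-0.453, 0.096, -0.19, -0.053],
    [-0.453, 0.096, -0.19, -0.053],
    [-0.453, 0.096, -0.19, -0.053],
    [-0.453, 0.096, -0.19, -0.053],
    [-0.453, 0.096, -0.19, -0.053],
    [-0.453, 0.096, -0.19, -0.053],
    [-0.453, 0.096, -0.19, -0.053],
    [-0.453, 0.096, -0.19, -0.053],
    [-0.453, 0.096, -0.19, -0.053],
  ],
)

```text
time: 12.4
ee_pos: [0.6494, -0.0756, 0.2018]
eef_rot: [0.67, 0.743, 0.0, 0.0]
ft_force: [0.4, 0.2, -1.4]
width: 0.0397
```

```bash
python3 - <<'E'
from h import *
s,M,y=st(); snap('wrist','w6')
e=np.array([-.1011,.9949]); n=np.array([.9949,.1011])
X,p,d=cloud('w6'); hsv=cv2.cvtColor(p,cv2.COLOR_RGB2HSV)
m=(cv2.inRange(hsv,(125,60,30),(155,255,255))>0)&(X[...,2]>.15)
P=X[m]; print('tcp',s['ee_pos'][:2]@e,s['ee_pos'][:2]@n,'n',np.percentile(P[:,:2]@n,[1,99]))
for a in range(180,236,6):
    k=(P[:,2]*1000>a)&(P[:,2]*1000<a+6)
    if k.sum()>20: print(a,k.sum(),np.percentile(P[k][:,:2]@e,[10,50,90]).round(4),np.percentile(P[k][:,:2]@n,[1,99]).round(4))
P=seg('w6',(.059,.069),(.58,.72,-.15,-.02),((5,120,60),(22,255,255)),'riser'); P=P[:,:2]; print(np.percentile(P@e,[1,99]),np.percentile(P@n,[1,99]).mean())
P=seg('w6',(.12,.145),(.61,.67,-.03,.03),None,'stud')
print('stud',P[:,:2].mean(0)@e,P[:,:2].mean(0)@n)
E
```

```text
t 12.4 tcp [ 0.6494 -0.0756  0.2018] jawhead 5.89 tilt [0.0002 0.    ] q [ 0.46  0.47 -0.57  1.38  0.25  1.37 -0.01] F [ 0.4  0.2 -1.4] w 0.0397
tcp -0.140916568089963 0.6384213136291131 n [0.61972079 0.65939211]
192 223 [-0.1225 -0.1222 -0.122 ] [0.6202 0.6585]
198 316 [-0.1225 -0.1222 -0.1219] [0.6203 0.6585]
204 368 [-0.1225 -0.1222 -0.1219] [0.6178 0.6613]
210 401 [-0.1225 -0.1222 -0.1219] [0.6187 0.6607]
216 4234 [-0.1587 -0.1315 -0.1231] [0.6198 0.6593]
riser w6 n 3172 px (np.float64(278.0), np.float64(196.0)) z 0.0637 mean [ 0.6499 -0.0733] rect [649.9 -74.4] [56.1 45.5] 5.8
[-0.16204597 -0.11733599] 0.6391182661070247
stud w6 n 223 px (np.float64(279.0), np.float64(113.0)) z 0.137 mean [ 0.6433 -0.004 ] rect [643.5  -4.1] [10.1  9.8] 6.2
stud -0.06899647472996163 0.6395886173415076
```

View pics/w6.png

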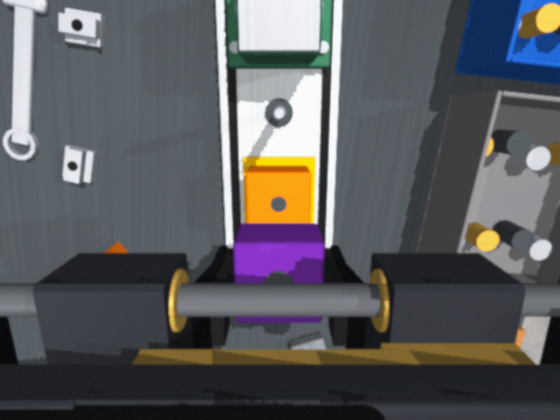

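```bash
python3 - <<'E'
from h import *
goal([.6496,-.0780,.079],5.8)
E
```

```text
t 12.45 tcp [ 0.6494 -0.076   0.2017] jawhead 5.87 tilt [ 0.0002 -0.0001] q [ 0.46  0.47 -0.57  1.38  0.25  1.37 -0.01] F [-0.   0.9 -0.9] w 0.0396
row [-2.000e-03 -1.000e-04  1.227e-01] roll 0.0012 dist 0.123
```

move_arm(
  series=[
    [-0.002, 0, 0.02, 0],
    [-0.002, 0, 0.06, 0],
    [-0.002, 0, 0.09, 0],
    [-0.002, 0, 0.11, 0],
    [-0.002, 0, 0.12, 0],
    [-0.002, 0, 0.122, 0],
    [-0.002, 0, 0.122, 0],
    [-0.002, 0, 0.122, 0],
    [-0.002, 0, 0.122, 0],
    [-0.002, 0, 0.122, 0],
    [-0.002, 0, 0.122, 0],
  ],
)

```text
time: 13.55
ee_pos: [0.6499, -0.079, 0.08]
eef_rot: [0.671, 0.742, 0.0, 0.0]
ft_force: [-0.3, 0.3, -1.0]
width: 0.0396
```

```bash
python3 - <<'E'
from h import *
goal([.6496,-.0780,.0752],5.8)
E
```

```text
t 13.55 tcp [ 0.6499 -0.079   0.08  ] jawhead 5.78 tilt [ 0.0006 -0.0002] q [ 0.45  0.56 -0.55  1.51  0.31  1.15 -0.05] F [-0.3  0.3 -1. ] w 0.0396
row [ 0.0011 -0.0001  0.0048] roll -0.0004 dist 0.005
```

move_arm(
  series=[
    [0.001, 0, 0.002, 0],
    [0.001, 0, 0.003, 0],
    [0.001, 0, 0.004, 0],
    [0.001, 0, 0.005, 0],
    [0.001, 0, 0.005, 0],
    [0.001, 0, 0.005, 0],
  ],
)

```text
time: 14.15
ee_pos: [0.6495, -0.0779, 0.0755]
eef_rot: [0.67, 0.742, -0.0, 0.0]
ft_force: [-4.0, -0.1, 7.6]
width: 0.0399
```

```bash
python3 - <<'E'
from h import *
goal([.6496,-.0780,.0752],5.8)
E
```

```text
t 14.15 tcp [ 0.6495 -0.0779  0.0755] jawhead 5.79 tilt [ 0.     -0.0003] q [ 0.45  0.57 -0.55  1.52  0.31  1.15 -0.06] F [-4.  -0.1  7.6] w 0.0399
row [-0.0002  0.0001  0.0003] roll -0.0002 dist 0.0
```

Contact is at 7.6 N. I'm releasing, lifting and checking.

move_arm(
  series=[
    [0, 0, 0, 0],
    [0, 0, 0, 0],
    [0, 0, 0, 0],
    [0, 0, 0, 0],
    [0, 0, -0.03, 0],
    [0, 0, -0.08, 0],
    [0, 0, -0.13, 0],
    [0, 0, -0.16, 0],
    [0, 0, -0.16, 0],
    [0, 0, -0.16, 0],
    [0, 0, -0.16, 0],
  ],
  claw=1,
)

```text
time: 15.25
ee_pos: [0.6489, -0.0781, 0.2329]
eef_rot: [0.67, 0.742, -0.001, -0.001]
ft_force: [-0.1, 0.1, -0.8]
width: 0.0869
```

```bash
python3 - <<'E'
from h import *
s,M,y=st(); snap('wrist','w7')
e=np.array([-.1011,.9949]); n=np.array([.9949,.1011])
for c,zr,nm in [(((5,120,60),(22,255,255)),(.059,.069),'orange'),(((125,60,30),(155,255,255)),(.088,.1),'violet'),(None,(.12,.145),'stud')]:
    P=seg('w7',zr,(.58,.72,-.15,-.03) if c else (.61,.67,-.03,.03),c,nm)[:,:2]; print(np.percentile(P@e,[1,99]),np.percentile(P@e,[1,99]).mean(),np.percentile(P@n,[1,99]).mean())
P=seg('w7',(.09,.098),(.55,.72,.02,.14),None,'cast');print(P[:,2].mean())
goal([.4014,.2747,.22],5.1)
E
```

```text
t 15.25 tcp [ 0.6489 -0.0781  0.2329] jawhead 5.79 tilt [-0.0023  0.0001] q [ 0.46  0.45 -0.58  1.33  0.24  1.43 -0.01] F [-0.1  0.1 -0.8] w 0.0869
orange w7 n 1098 px (np.float64(279.0), np.float64(182.0)) z 0.0636 mean [ 0.6494 -0.0692] rect [650.5 -79.4] [56.1 55.4] 5.7
[-0.17066821 -0.11721596] -0.14394208308554213 0.639182392038981
violet w7 n 1855 px (np.float64(279.0), np.float64(198.0)) z 0.0937 mean [ 0.6503 -0.0775] rect [650.4 -78.2] [39.  39.2] 5.5
[-0.16295061 -0.12429549] -0.14362304930790643 0.6390723444715383
stud w7 n 180 px (np.float64(280.0), np.float64(109.0)) z 0.137 mean [ 0.6433 -0.0039] rect [643.4  -3.8] [10.   9.6] 5.7
[-0.07365905 -0.06405299] -0.06885602069033095 0.6397126166309874
cast w7 n 4041 px (np.float64(280.0), np.float64(27.0)) z 0.0937 mean [0.637  0.0565] rect [636.9  56.2] [57.6 39.5] 5.7
0.09367694320929996
t 15.3 tcp [ 0.6489 -0.0781  0.2328] jawhead 5.79 tilt [-0.0026  0.0001] q [ 0.46  0.45 -0.58  1.33  0.24  1.43 -0.01] F [0.7 0.2 0.3] w 0.0868
row [ 0.3759 -0.2106  0.0135] roll 0.012 dist 0.431
```

View pics/w7.png

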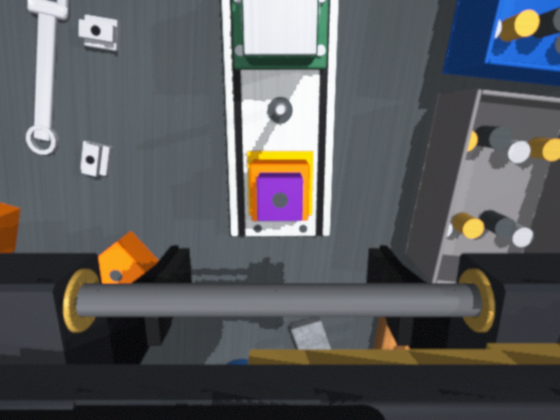

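The violet riser is at (279,198), within about 1 mm of the orange centre. Its top is at 0.0937, the same height as the casting. Next is the strap.

move_arm(
  series=[
    [0.376, -0.211, 0.01, 0.012],
    [0.376, -0.211, 0.01, 0.012],
    [0.376, -0.211, 0.01, 0.012],
    [0.376, -0.211, 0.01, 0.012],
    [0.376, -0.211, 0.01, 0.012],
    [0.376, -0.211, 0.01, 0.012],
    [0.376, -0.211, 0.01, 0.012],
    [0.376, -0.211, 0.01, 0.012],
    [0.376, -0.211, 0.01, 0.012],
    [0.376, -0.211, 0.01, 0.012],
    [0.376, -0.211, 0.014, 0.012],
    [0.376, -0.211, 0.014, 0.012],
    [0.376, -0.211, 0.014, 0.012],
    [0.376, -0.211, 0.014, 0.012],
  ],
)

```text
time: 16.7
ee_pos: [0.4023, 0.274, 0.2203]
eef_rot: [0.676, 0.737, -0.0, -0.0]
ft_force: [-0.3, -0.4, -0.7]
width: 0.087
```

```bash
python3 - <<'E'
from h import *
snap('wrist','w8'); st()
seg('w8',(.008,.02),(.33,.47,.17,.38),None,'strap')
E
```

```text
t 16.75 tcp [0.4022 0.2742 0.2204] jawhead 5.02 tilt [-0.0002 -0.0001] q [ 0.14  0.1  -0.87  1.78  0.08  1.3  -0.66] F [0.3 0.  0.4] w 0.0874
strap w8 n 5410 px (np.float64(279.0), np.float64(174.0)) z 0.0137 mean [0.4027 0.2815] rect [403.3 274.5] [ 38.  183.3] 5.1
```

View pics/w8.png

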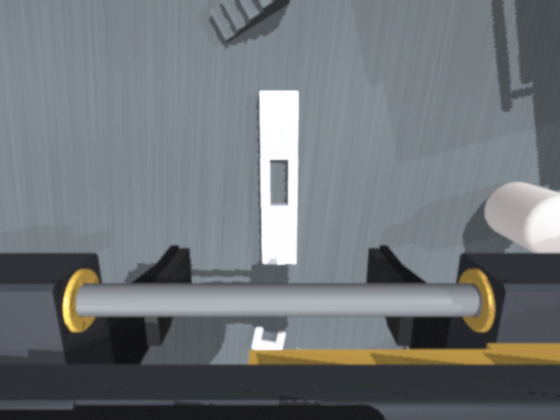

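```bash
python3 - <<'E'
from h import *
goal([.4025,.2747,.004],5.1)
E
```

```text
t 16.75 tcp [0.4022 0.2742 0.2204] jawhead 5.02 tilt [-0.0002 -0.0001] q [ 0.14  0.1  -0.87  1.78  0.08  1.3  -0.66] F [0.3 0.  0.4] w 0.0874
row [0.0005 0.0004 0.2164] roll -0.0014 dist 0.216
```

move_arm(
  series=[
    [0, 0, 0.05, -0.001],
    [0, 0, 0.1, -0.001],
    [0, 0, 0.15, -0.001],
    [0, 0, 0.18, -0.001],
    [0, 0, 0.2, -0.001],
    [0, 0, 0.21, -0.001],
    [0, 0, 0.215, -0.001],
    [0, 0, 0.215, -0.001],
    [0, 0, 0.215, -0.001],
    [0, 0, 0.215, -0.001],
  ],
)

```text
time: 17.75
ee_pos: [0.4024, 0.2751, 0.0065]
eef_rot: [0.675, 0.738, 0.001, 0.0]
ft_force: [0.6, -0.3, -0.3]
width: 0.087
```

```bash
python3 - <<'E'
from h import *
goal([.4025,.2747,.0035],5.1)
E
```

```text
t 17.75 tcp [0.4024 0.2751 0.0065] jawhead 5.14 tilt [0.0016 0.0005] q [ 0.01  0.39 -0.79  2.    0.36  0.89 -0.88] F [ 0.6 -0.3 -0.3] w 0.087
row [-0.0004  0.      0.003 ] roll 0.0007 dist 0.003
```

move_arm(
  series=[
    [0, 0, 0.002, 0],
    [0, 0, 0.002, 0],
  ],
)

```text
time: 17.95
ee_pos: [0.4019, 0.2748, 0.0037]
eef_rot: [0.675, 0.738, 0.0, 0.0]
ft_force: [1.3, -0.3, -1.4]
width: 0.0868
```

move_arm(
  series=[
    [0, 0, 0, 0],
    [0, 0, 0, 0],
    [0, 0, 0, 0],
    [0, 0, 0, 0],
    [0, 0, 0, 0],
    [0, 0, 0, 0],
    [0, 0, 0, 0],
    [0, 0, 0, 0],
    [0, 0, 0, 0],
  ],
  claw=-1,
  newtons=55,
)

```text
time: 18.85
ee_pos: [0.4019, 0.2748, 0.0036]
eef_rot: [0.675, 0.738, 0.0, 0.0]
ft_force: [1.1, -0.4, -0.8]
width: 0.0379
```

```bash
python3 - <<'E'
from h import *
st()
E
```

```text
t 18.85 tcp [0.4019 0.2748 0.0036] jawhead 5.15 tilt [0.0003 0.    ] q [ 0.01  0.4  -0.79  2.    0.36  0.89 -0.89] F [ 1.1 -0.4 -0.8] w 0.0379
```

```bash
python3 - <<'E'
from h import *
goal([.6425,-.0038,.2],5.8)
E
```

```text
t 18.85 tcp [0.4019 0.2748 0.0036] jawhead 5.15 tilt [0.0003 0.    ] q [ 0.01  0.4  -0.79  2.    0.36  0.89 -0.89] F [ 1.1 -0.4 -0.8] w 0.0379
row [-0.2991  0.2147 -0.1964] roll -0.0114 dist 0.417
```

move_arm(
  series=[
    [0, 0, -0.01, 0],
    [0, 0, -0.03, 0],
    [0, 0, -0.06, 0],
    [0, 0, -0.1, 0],
    [0, 0, -0.14, 0],
    [0, 0, -0.17, 0],
    [0, 0, -0.19, 0],
    [-0.01, 0.007, -0.196, 0],
  ],
)

```text
time: 19.65
ee_pos: [0.409, 0.267, 0.2017]
eef_rot: [0.673, 0.739, 0.001, 0.0]
ft_force: [1.3, 0.9, -7.1]
width: 0.0372
```

move_arm(
  series=[
    [-0.02, 0.015, 0, -0.002],
    [-0.05, 0.035, 0, -0.004],
    [-0.08, 0.057, 0, -0.006],
    [-0.11, 0.08, 0, -0.008],
    [-0.14, 0.1, 0, -0.01],
    [-0.17, 0.122, 0, -0.011],
    [-0.2, 0.144, 0, -0.011],
    [-0.23, 0.165, 0, -0.011],
    [-0.26, 0.187, 0, -0.011],
    [-0.28, 0.2, 0, -0.011],
    [-0.289, 0.208, 0, -0.011],
    [-0.289, 0.208, 0, -0.011],
    [-0.289, 0.208, 0, -0.011],
    [-0.289, 0.208, 0, -0.011],
    [-0.289, 0.208, 0, -0.011],
  ],
)

```text
time: 21.15
ee_pos: [0.6422, -0.0024, 0.1998]
eef_rot: [0.67, 0.743, 0.0, 0.0]
ft_force: [-0.2, 0.2, -6.1]
width: 0.0373
```

```bash
python3 - <<'E'
from h import *
goal([.6425,-.0038,.2],5.8); snap('wrist','w9'); snap('scene','s9')
E
```

```text
t 21.15 tcp [ 0.6422 -0.0024  0.1998] jawhead 5.89 tilt [0.0001 0.    ] q [ 0.4   0.46 -0.64  1.42  0.27  1.36 -0.14] F [-0.2  0.2 -6.1] w 0.0373
row [-0.0014  0.0001 -0.0002] roll 0.0016 dist 0.001
```

View pics/w9.png

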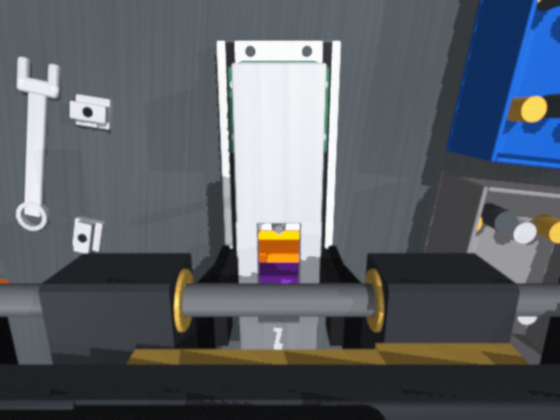

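View pics/s9.png

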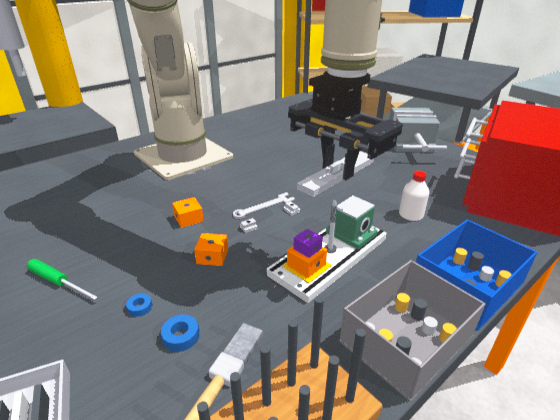

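The wrist view shows the stud tip at (279,229), inside the slot's columns 258–300. Next I check that the strap is level and centred.

```bash
python3 - <<'E'
from h import *
X,p,d=cloud('w9'); s,M,y=st(False)
e=np.array([-.1011,.9949]); n=np.array([.9949,.1011])
m=(d>0)&(X[...,2]>.18)&(X[...,2]<.235)&(X[...,0]>.6)&(X[...,0]<.69)&(X[...,1]>.02)
P=X[m]; E=P[:,:2]@e; N=P[:,:2]@n
print('tcp',s['ee_pos'][:2]@e,s['ee_pos'][:2]@n,'E',np.percentile(E,[1,99.8]),E.max(),'N',np.percentile(N,[1,99]))
A=np.c_[E,N,np.ones(len(E))]; print(np.linalg.lstsq(A,P[:,2],rcond=None)[0], 'z',P[:,2].mean())
for a in range(-40,30,10):
    k=(E*1000>a)&(E*1000<a+10)
    if k.sum()>20: print(a,P[k][:,2].mean().round(4),np.percentile(N[k],[2,98]).round(4),np.percentile(N[k],[2,98]).mean().round(4))
# slot far edge
m=(d>0)&(X[...,2]>.18)&(X[...,2]<.23); m[:,:270]=0; m[:,288:]=0
Q=X[m]; q=Q[:,:2]@e; print('slot col e', np.sort(q)[:5], np.histogram(q,12))
m=(d>0)&(X[...,2]>.11)&(X[...,2]<.145)&(X[...,0]>.62)&(X[...,0]<.66)&(abs(X[...,1])<.02); print('stud',m.sum(),X[m].mean(0) if m.sum() else '')
E
```

```text
tcp -0.06791938394128293 0.6388994402849945 E [-0.04330626  0.02408702] 0.02425938240412532 N [0.62118703 0.6582499 ]
[ 0.0003086  -0.00054109  0.21021103] z 0.20986245337417006
-40 0.2099 [0.6216 0.6578] 0.6397
-30 0.2098 [0.6216 0.6578] 0.6397
-20 0.2099 [0.6216 0.6578] 0.6397
-10 0.2099 [0.6216 0.6579] 0.6397
0 0.2099 [0.6216 0.6578] 0.6397
10 0.2099 [0.6216 0.6578] 0.6397
20 0.2098 [0.6216 0.6577] 0.6396
slot col e [-0.10814784 -0.10790458 -0.10784583 -0.10780313 -0.1076187 ] (array([330, 242,   0,   0,   0,  11, 429, 446, 465, 491, 508, 520]), array([-0.10814784, -0.09712364, -0.08609943, -0.07507522, -0.06405102,
       -0.05302681, -0.04200261, -0.0309784 , -0.01995419, -0.00892999,
        0.00209422,  0.01311842,  0.02414263]))
stud 132 [ 0.64313238 -0.0031951   0.13767887]
```

move_arm(
  series=[
    [-0.001, 0, 0.015, 0.001],
    [-0.001, 0, 0.03, 0.001],
    [-0.001, 0, 0.045, 0.001],
    [-0.001, 0, 0.06, 0.001],
    [-0.001, 0, 0.075, 0.001],
    [-0.001, 0, 0.087, 0.001],
    [-0.001, 0, 0.094, 0.001],
    [-0.001, 0, 0.097, 0.001],
    [-0.001, 0, 0.097, 0.001],
    [-0.001, 0, 0.097, 0.001],
    [-0.001, 0, 0.097, 0.001],
  ],
)

```text
time: 22.35
ee_pos: [0.6433, -0.0046, 0.1033]
eef_rot: [0.671, 0.742, 0.0, 0.001]
ft_force: [0.8, 0.4, -6.0]
width: 0.0376
```

```bash
python3 - <<'E'
from h import *
goal([.6425,-.0038,.0975],5.8)
E
```

```text
t 22.35 tcp [ 0.6433 -0.0046  0.1033] jawhead 5.73 tilt [ 0.0012 -0.0002] q [ 0.39  0.53 -0.62  1.52  0.32  1.19 -0.18] F [ 0.8  0.4 -6. ] w 0.0376
row [ 0.0009 -0.0007  0.0058] roll -0.0012 dist 0.006
```

move_arm(
  series=[
    [0, 0, 0.002, 0],
    [0, 0, 0.003, 0],
    [0, 0, 0.004, 0],
    [0, 0, 0.005, 0],
    [0, 0, 0.0055, 0],
    [0, 0, 0.0055, 0],
    [0, 0, 0.0055, 0],
  ],
)

```text
time: 23.05
ee_pos: [0.6428, -0.0046, 0.0976]
eef_rot: [0.671, 0.742, -0.0, 0.0]
ft_force: [-5.7, -0.3, 2.9]
width: 0.0375
```

```bash
python3 - <<'E'
from h import *
goal([.6425,-.0038,.0975],5.8); snap('wrist','w10')
E
```

```text
t 23.05 tcp [ 0.6428 -0.0046  0.0976] jawhead 5.73 tilt [ 0.0002 -0.0003] q [ 0.39  0.54 -0.61  1.53  0.32  1.18 -0.18] F [-5.7 -0.3  2.9] w 0.0375
row [ 0.0009 -0.0002  0.0001] roll -0.0012 dist 0.001
```

View pics/w10.png

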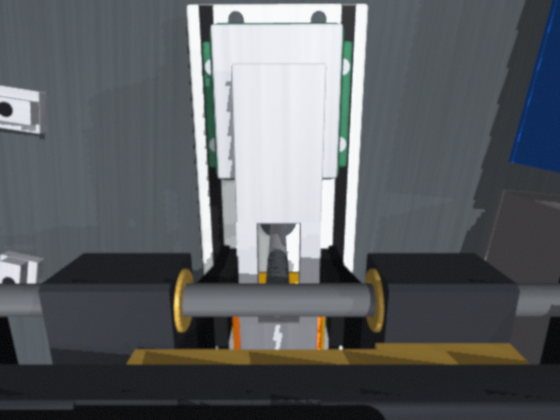

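The strap is down over the stud, resting on the casting with the stud in the slot at column 279. I'm releasing it.

move_arm(
  series=[
    [0, 0, 0, 0],
    [0, 0, 0, 0],
    [0, 0, 0, 0],
    [0, 0, 0, 0],
    [0, 0, -0.02, 0],
    [0, 0, -0.05, 0],
    [0, 0, -0.1, 0],
    [0, 0, -0.14, 0],
    [0, 0, -0.14, 0],
    [0, 0, -0.14, 0],
    [0, 0, -0.14, 0],
  ],
  claw=1,
)

```text
time: 24.2
ee_pos: [0.6423, -0.0048, 0.2357]
eef_rot: [0.671, 0.742, -0.001, -0.001]
ft_force: [-1.1, -0.2, -0.4]
width: 0.0871
```

```bash
python3 - <<'E'
from h import *
s,M,y=st(); snap('wrist','w11'); snap('scene','s11')
e=np.array([-.1011,.9949]); n=np.array([.9949,.1011])
P=seg('w11',(.101,.115),(.55,.72,-.12,.12),None,'strap'); E=P[:,:2]@e;N=P[:,:2]@n
print(np.percentile(E,[.5,99.5]),np.percentile(N,[1,99]).mean(),'slope',np.linalg.lstsq(np.c_[E,N,np.ones(len(E))],P[:,2],rcond=None)[0])
P=seg('w11',(.12,.145),(.61,.67,-.03,.03),None,'stud'); print(P[:,:2].mean(0)@e,P[:,:2].mean(0)@n)
goal([.5195,-.3715,.22],5.8)
E
```

```text
t 24.2 tcp [ 0.6423 -0.0048  0.2357] jawhead 5.73 tilt [-0.0017 -0.0002] q [ 0.4   0.44 -0.64  1.36  0.26  1.43 -0.13] F [-1.1 -0.2 -0.4] w 0.0871
strap w11 n 7769 px (np.float64(279.0), np.float64(179.0)) z 0.1077 mean [0.6421 0.0124] rect [642.9   3.7] [ 38.1 166.6] 5.7
[-0.14338153  0.02185088] 0.6400227145962651 slope [ 0.00033813 -0.00208472  0.1090353 ]
stud w11 n 187 px (np.float64(279.0), np.float64(206.0)) z 0.1339 mean [ 0.643  -0.0018] rect [643.   -2.5] [10.4  8.2] 6.3
-0.06679707452664108 0.6395781689042098
t 24.3 tcp [ 0.6422 -0.0048  0.2355] jawhead 5.73 tilt [-0.0023 -0.0001] q [ 0.4   0.44 -0.64  1.36  0.26  1.43 -0.13] F [0.6 0.6 0.2] w 0.087
row [-0.3526 -0.1587  0.0158] roll -0.0012 dist 0.387
```

View pics/w11.png

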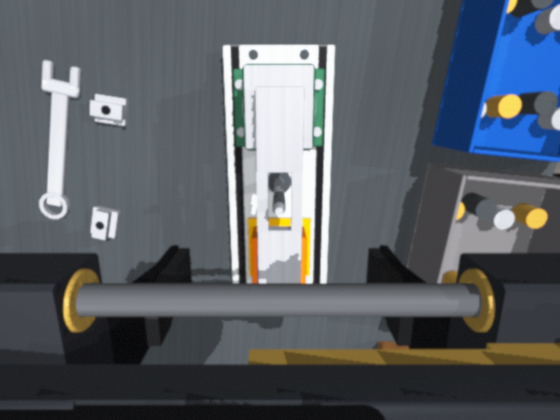

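View pics/s11.png

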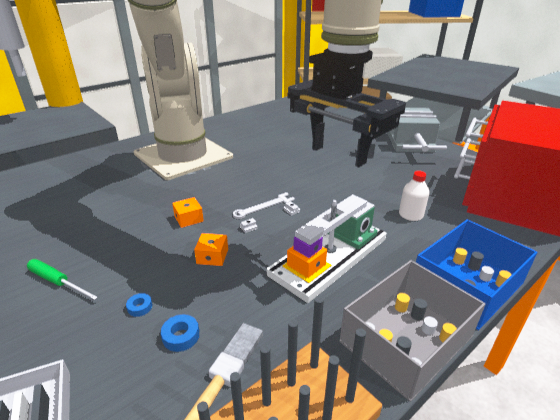

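The strap is level, with slope near 0 and its top at 0.1077. It is in line with the row and the stud is about 1 mm from mid-slot. Two blue collars remain, scene px (138,303) and (179,331). The first measured 42 mm and the second 60 mm from the top view, so I take the one at (138,303).

move_arm(
  series=[
    [-0.353, -0.159, 0.005, 0],
    [-0.353, -0.159, 0.005, 0],
    [-0.353, -0.159, 0.005, 0],
    [-0.353, -0.159, 0.005, 0],
    [-0.353, -0.159, 0.005, 0],
    [-0.353, -0.159, 0.005, 0],
    [-0.353, -0.159, 0.005, 0],
    [-0.353, -0.159, 0.005, 0],
    [-0.353, -0.159, 0.005, 0],
    [-0.353, -0.159, 0.016, 0],
    [-0.353, -0.159, 0.016, 0],
    [-0.353, -0.159, 0.016, 0],
    [-0.353, -0.159, 0.016, 0],
    [-0.353, -0.159, 0.016, 0],
  ],
)

```text
time: 25.7
ee_pos: [0.5203, -0.3711, 0.2214]
eef_rot: [0.67, 0.742, 0.0, 0.0]
ft_force: [0.5, 0.1, 0.9]
width: 0.087
```

```bash
python3 - <<'E'
from h import *
st(); p,d,K=snap('wrist','w12')
P=seg('w12',(.01,.02),(.46,.58,-.43,-.32),((98,100,60),(120,255,255)),'washer')
c,R=cv2.minEnclosingCircle((P[:,:2]*1000).astype(np.float32)); print(c,R)
cv2.imwrite('pics/w12c.png',cv2.resize(p[60:260,160:460,::-1],None,fx=2.5,fy=2.5,interpolation=cv2.INTER_CUBIC))
E
```

```text
t 25.7 tcp [ 0.5203 -0.3711  0.2214] jawhead 5.79 tilt [ 0.0005 -0.0003] q [ 0.92  0.41 -0.5   1.4   0.19  1.38  0.52] F [0.5 0.1 0.9] w 0.087
washer w12 n 1073 px (np.float64(278.0), np.float64(184.0)) z 0.0156 mean [ 0.5211 -0.3717] rect [ 521.2 -372.2] [42.3 42.8] 44.2
(521.3483276367188, -372.2780456542969) 21.912107467651367
```

View pics/w12c.png

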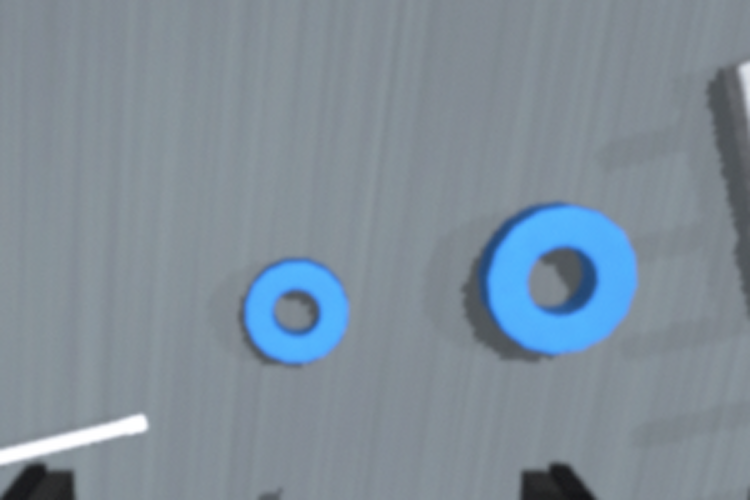

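The crop shows the small collar at (297,311), measured at 43.8 mm diameter with its top at 0.0156. That is the one meant. The larger collar is at (560,278).

```bash
python3 - <<'E'
from h import *
goal([.5207,-.3720,.004],5.8)
E
```

```text
t 25.75 tcp [ 0.5202 -0.3713  0.2214] jawhead 5.77 tilt [ 0.0004 -0.0004] q [ 0.92  0.41 -0.5   1.4   0.19  1.38  0.52] F [ 0.1  0.6 -0.2] w 0.0871
row [-0.0006  0.0003  0.2174] roll -0.0005 dist 0.217
```

move_arm(
  series=[
    [0, 0, 0.05, 0],
    [0, 0, 0.1, 0],
    [0, 0, 0.15, 0],
    [0, 0, 0.18, 0],
    [0, 0, 0.2, 0],
    [0, 0, 0.21, 0],
    [0, 0, 0.215, 0],
    [0, 0, 0.215, 0],
    [0, 0, 0.215, 0],
    [0, 0, 0.215, 0],
    [0, 0, 0.215, 0],
  ],
)

```text
time: 26.85
ee_pos: [0.5203, -0.3721, 0.007]
eef_rot: [0.671, 0.742, 0.0, 0.001]
ft_force: [-0.8, 0.1, 0.1]
width: 0.0873
```

```bash
python3 - <<'E'
from h import *
goal([.5207,-.3720,.004],5.8)
E
```

```text
t 26.85 tcp [ 0.5203 -0.3721  0.007 ] jawhead 5.72 tilt [ 0.0011 -0.001 ] q [ 0.89  0.6  -0.45  1.61  0.3   1.    0.45] F [-0.8  0.1  0.1] w 0.0873
row [0.     0.0004 0.003 ] roll -0.0014 dist 0.003
```

move_arm(
  series=[
    [0, 0, 0.002, 0],
    [0, 0, 0.002, 0],
  ],
)

```text
time: 27.05
ee_pos: [0.5198, -0.3717, 0.004]
eef_rot: [0.671, 0.742, -0.0, -0.0]
ft_force: [-0.1, -0.1, 0.0]
width: 0.087
```

move_arm(
  series=[
    [0, 0, 0, 0],
    [0, 0, 0, 0],
    [0, 0, 0, 0],
    [0, 0, 0, 0],
    [0, 0, 0, 0],
    [0, 0, 0, 0],
    [0, 0, 0, 0],
    [0, 0, 0, 0],
    [0, 0, 0, 0],
  ],
  claw=-1,
  newtons=20,
)

```text
time: 27.95
ee_pos: [0.5198, -0.3718, 0.0041]
eef_rot: [0.671, 0.742, -0.0, 0.0]
ft_force: [-0.2, -0.0, 0.4]
width: 0.0433
```

```bash
python3 - <<'E'
from h import *
goal([.6425,-.0038,.22],5.8)
E
```

```text
t 27.95 tcp [ 0.5198 -0.3718  0.0041] jawhead 5.73 tilt [ 0.     -0.0001] q [ 0.89  0.6  -0.45  1.61  0.3   1.    0.45] F [-0.2 -0.   0.4] w 0.0433
row [ 0.3539  0.1588 -0.216 ] roll -0.0013 dist 0.444
```

move_arm(
  series=[
    [0, 0, -0.02, 0],
    [0, 0, -0.06, 0],
    [0, 0, -0.11, 0],
    [0, 0, -0.16, 0],
    [0, 0, -0.19, 0],
    [0.03, 0.013, -0.2, 0],
    [0.354, 0.159, -0.2, -0.001],
    [0.354, 0.159, -0.2, -0.001],
    [0.354, 0.159, -0.2, -0.001],
    [0.354, 0.159, -0.2, -0.001],
    [0.354, 0.159, -0.2, -0.001],
    [0.354, 0.159, -0.2, -0.001],
    [0.354, 0.159, -0.2, -0.001],
    [0.354, 0.159, -0.2, -0.001],
    [0.354, 0.159, -0.2, -0.001],
    [0.354, 0.159, -0.2, -0.001],
    [0.354, 0.159, -0.2, -0.001],
    [0.354, 0.159, -0.2, -0.001],
    [0.354, 0.159, -0.2, -0.001],
  ],
)

```text
time: 29.85
ee_pos: [0.6427, -0.0048, 0.2041]
eef_rot: [0.671, 0.741, -0.0, 0.0]
ft_force: [0.8, -0.2, 0.3]
width: 0.0434
```

```bash
python3 - <<'E'
from h import *
goal([.6425,-.0038,.2],5.8); snap('wrist','w13')
e=np.array([-.1011,.9949]); n=np.array([.9949,.1011])
P=seg('w13',(.18,.235),(.58,.70,-.06,.05),((98,80,40),(120,255,255)),'washer'); print(np.percentile(P[:,:2]@e,[99.7]),np.percentile(P[:,:2]@n,[.5,99.5]))
P=seg('w13',(.115,.145),(.61,.67,-.03,.03),None,'stud')
E
```

```text
t 29.85 tcp [ 0.6427 -0.0048  0.2041] jawhead 5.69 tilt [ 0.0001 -0.0004] q [ 0.4   0.45 -0.64  1.41  0.27  1.37 -0.14] F [ 0.8 -0.2  0.3] w 0.0434
row [ 0.001  -0.0001  0.0041] roll -0.0019 dist 0.004
washer w13 n 3612 px (np.float64(278.0), np.float64(255.0)) z 0.2155 mean [0.6428 0.0048] rect [643.4  -2.5] [39.2 38.6] 49.0
[-0.04898863] [0.6184246  0.66164129]
stud w13 n 226 px (np.float64(278.0), np.float64(216.0)) z 0.1322 mean [ 0.643  -0.0009] rect [643.2  -2.1] [10.1  7.5] 5.5
```

View pics/w13.png

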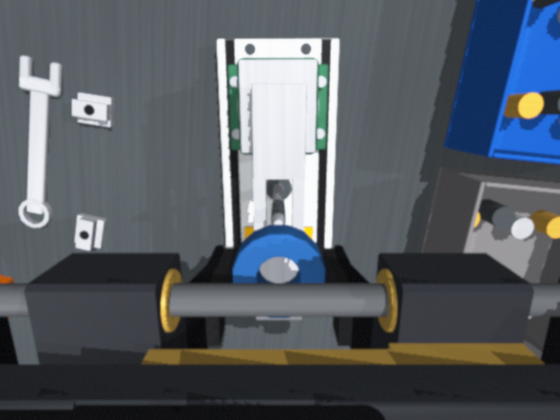

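move_arm(
  series=[
    [0.002, 0, 0.01, -0.002],
    [0.002, 0, 0.025, -0.002],
    [0.002, 0, 0.04, -0.002],
    [0.002, 0, 0.055, -0.002],
    [0.002, 0, 0.07, -0.002],
    [0.002, 0, 0.08, -0.002],
    [0.002, 0, 0.086, -0.002],
    [0.002, 0, 0.088, -0.002],
    [0.002, 0, 0.088, -0.002],
    [0.002, 0, 0.088, -0.002],
    [0.002, 0, 0.088, -0.002],
  ],
)

```text
time: 31.0
ee_pos: [0.6429, -0.0016, 0.1167]
eef_rot: [0.67, 0.743, 0.0, 0.0]
ft_force: [0.2, 0.4, -0.1]
width: 0.0435
```

```bash
python3 - <<'E'
from h import *
goal([.6427,-.0028,.1118],5.8)
E
```

```text
t 31.0 tcp [ 0.6429 -0.0016  0.1167] jawhead 5.9 tilt [ 0.001  -0.0001] q [ 0.39  0.52 -0.62  1.51  0.32  1.21 -0.18] F [ 0.2  0.4 -0.1] w 0.0435
row [-0.0012 -0.0003  0.0049] roll 0.0017 dist 0.005
```

move_arm(
  series=[
    [-0.001, 0, 0.002, 0],
    [-0.001, 0, 0.003, 0],
    [-0.001, 0, 0.004, 0],
    [-0.001, 0, 0.0045, 0],
    [-0.001, 0, 0.005, 0],
    [-0.001, 0, 0.005, 0],
  ],
)

```text
time: 31.6
ee_pos: [0.6427, -0.0027, 0.112]
eef_rot: [0.67, 0.743, -0.0, 0.0]
ft_force: [-3.6, -0.9, 7.4]
width: 0.0435
```

```bash
python3 - <<'E'
from h import *
goal([.6427,-.0028,.1118],5.8)
E
```

```text
t 31.6 tcp [ 0.6427 -0.0027  0.112 ] jawhead 5.89 tilt [ 0.0003 -0.0005] q [ 0.39  0.52 -0.62  1.52  0.32  1.2  -0.18] F [-3.6 -0.9  7.4] w 0.0435
row [-0.0001  0.      0.0002] roll 0.0016 dist 0.0
```

Contact is at 7.4 N, at the expected height. I'm releasing and lifting clear.

move_arm(
  series=[
    [0, 0, 0, 0],
    [0, 0, 0, 0],
    [0, 0, 0, 0],
    [0, 0, 0, 0],
    [0, 0, -0.02, 0],
    [0, 0, -0.06, 0],
    [0, 0, -0.11, 0],
    [-0.03, 0, -0.12, 0],
    [-0.06, 0, -0.12, 0],
    [-0.06, 0, -0.12, 0],
    [-0.06, 0, -0.12, 0],
    [-0.06, 0, -0.12, 0],
    [-0.06, 0, -0.12, 0],
  ],
  claw=1,
)

```text
time: 32.9
ee_pos: [0.6487, -0.0609, 0.2309]
eef_rot: [0.669, 0.743, 0.0, -0.0]
ft_force: [-0.3, 0.2, -0.3]
width: 0.0869
```

```bash
python3 - <<'E'
from h import *
st(); snap('wrist','w14'); snap('scene','s14')
e=np.array([-.1011,.9949]); n=np.array([.9949,.1011])
P=seg('w14',(.115,.132),(.58,.70,-.06,.06),((98,80,40),(120,255,255)),'washer'); E=P[:,:2]@e;N=P[:,:2]@n
print(np.percentile(E,[1,99]),np.percentile(N,[1,99]),'slope',np.linalg.lstsq(np.c_[E,N,np.ones(len(E))],P[:,2],rcond=None)[0])
P=seg('w14',(.101,.113),(.55,.72,-.16,.12),None,'strap'); E=P[:,:2]@e;N=P[:,:2]@n
print(np.percentile(E,[.5,99.5]),'slope',np.linalg.lstsq(np.c_[E,N,np.ones(len(E))],P[:,2],rcond=None)[0])
seg('w14',(.134,.145),(.61,.67,-.03,.03),None,'stud')
img=cv2.imread('pics/s14.png'); cv2.imwrite('pics/s14c.png',cv2.resize(img[150:310,250:450],None,fx=3.5,fy=3.5,interpolation=cv2.INTER_CUBIC))
E
```

```text
t 32.9 tcp [ 0.6487 -0.0609  0.2309] jawhead 6.0 tilt [-0.0002  0.0005] q [ 0.47  0.46 -0.62  1.34  0.26  1.42 -0.04] F [-0.3  0.2 -0.3] w 0.0869
washer w14 n 2114 px (np.float64(278.0), np.float64(132.0)) z 0.1236 mean [ 0.6435 -0.0033] rect [643.4  -3.5] [41.7 42.1] 6.2
[-0.08865973 -0.0481704 ] [0.61982344 0.65979681] slope [-0.00080564  0.00118255  0.1227741 ]
strap w14 n 9093 px (np.float64(278.0), np.float64(116.0)) z 0.1077 mean [0.6428 0.0051] rect [643.9  -5. ] [ 38.  183.5] 5.7
[-0.16063853  0.02109289] slope [ 0.00036238 -0.0005344   0.10810082]
stud w14 n 118 px (np.float64(278.0), np.float64(134.0)) z 0.139 mean [ 0.6433 -0.0037] rect [643.1  -3.8] [7.8 8.4] 6.4
```

View pics/w14.png

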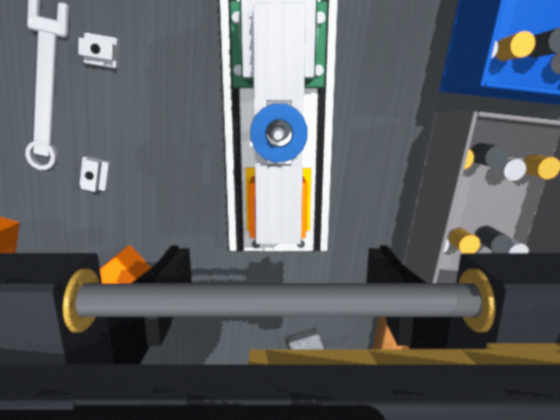

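View pics/s14c.png

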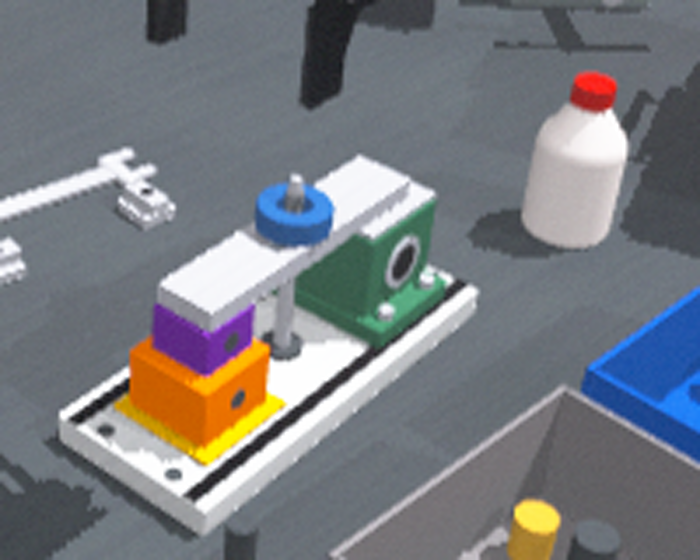

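The wrist view shows the collar at (278,132), flat with the stud in its hole. The scene crop shows the stack complete and the bottle upright, so I'm handing in.

```bash
python3 - <<'E'
from h import *
print(r.close_job())
E
```

```text
the job is handed in; nothing more can be done
None
```

The hold-down is built in the order asked: orange riser on the pad, violet riser on the orange, strap over the stud, then the small collar. Each piece was released and checked standing still before I took the next. I handed in at about 33 s on the robot's clock, with the gripper open and clear of everything.

My last checks, from the wrist camera:
- **Risers:** each sits within about 1 mm of the middle of the piece below it. The violet top and the casting top both measured 93.7 mm.
- **Strap:** it is level, with its top at 107.7 mm, and lies at 5.7°, in line with the row. The stud is about 1 mm from mid-slot.
- **Collar:** it lies flat with its top at 123.6 mm, centred on the stud to about 1 mm.
- **Bottle:** it is still standing upright.

Force readings after each contact were at most about 9 N. The cameras disagreed with each other: up to 3 mm between top and wrist, up to 5 mm between scene and top. For the placings I used wrist measurements of each piece relative to where it had to go.

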